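Prop open the washer tin

ROBOT

A 6-joint arm with a two-finger parallel gripper is mounted at the origin on the work surface. World frame = base frame: x ahead of the robot, y to its left, z up, the work surface at z = 0. Lengths are in mm, angles in degrees, forces in N, time in s.
With the tool pointing down it reaches from about 375 to 975 mm from the base axis. Payload 3.8 kg.
Tool frame: the origin (TCP) lies at the very end of the fingers, on their centre line; the grasp point (between the pads) lies behind it (r.grip_depth is the z of the grasp point in the tool frame, in mm); z points along the fingers, y is the line along which they close (so a half turn about z gives the same grasp; the last joint's range is limited). The gripper opens to 85 mm and grips with 20 to 120 N. Pads are 22 mm wide; open, the fingers measure 114 mm over their backs; the gripper's body (76 mm by 85 mm) begins 54 mm behind the grasp point. The pads swing forward as they close: fully open they stand 13 mm farther back than shut.
Start: joints at [-76.943, 15.12, 91.902, -0, 72.978, -2.114], TCP at [176.653, -651.469, 231.28] pointing down, gripper open.
Joint ranges: [-150.88, 150.88], [-54.13, 125.18], [17.81, 147.31], [-75.09, 255.09], [0, 152.58], [-146.25, 146.25]. Speed limits (degrees/s): [147.25, 147.25, 180, 180, 180, 180].

INTERFACE

Orientations are given as a 3x3 rotation matrix whose columns are the frame's x, y, z axes.
In Python, from plant import readout, get_image, camera_params, r, spotter gives the robot as it stands.
- The arm moves only by the tool jog_arm, never from a script. Its argument "targets" is a list that holds one entry, the list of rows, each a list of 7 numbers: the shift along the tool's x, y, z in mm, then the turn, a rotation vector about the tool's x, y, z in degrees, then the opening, from 0 (shut) to 1 (fully open). In form: [[[tx, ty, tz, wx, wy, wz, hand], ...]]. A call has 1 to 20 rows; each row is the pose to reach, as a shift and turn from the pose commanded when the call began, along the tool's axes at that moment; what a row does not reach only later rows make up. A row lasts 1/10 s, in which the tool goes at most 50 mm and 8.59 degrees, less where a joint would pass 70% of its speed; a pose out of reach is approached as far as the arm can. A call with a gripper value outside its range is refused whole. The fingers move at their own pace and stop on an object; "newtons" is the grip in N (left out, the last holds). Time passes only in rows, so rows that repeat a pose let the fingers close. It gives the time, the measured TCP pose, the force, the opening and the grip force at its end, in the units of the state.
- readout.state(): the state, without advancing time (a new reading comes with each control period).
- get_image(name): name is "scene" or "side" or "wrist"; returns the picture (400x640x3 uint8, red, green, blue); there is no depth.
- camera_params(name): a dict with "fx", "fy", "cx", "cy" (pixels), "dist_coeffs" ([k1, k2, p1, p2, k3] as OpenCV has them; the pictures are not rectified), "camera_from_world" (4x4, takes a point from world to camera coordinates). Camera axes: x right, y up, looking along -z (the intrinsics and any distortion apply to the point x, -y, -z); pixel columns grow to the right and rows downward; lengths in mm; the calibration is good to about 2 mm. A picture is of the moment at which its call begins: read the wrist's pose just before it. camera_params takes no time and is no camera call; for the wrist camera it gives the pose at the moment of the call.
- r.close_job(): hands the job in; it is judged then, once.
Trained networks look in the newest picture that a camera, given by its name, has taken for a name from the list of things; names that differ only in an ending like _2 or _b are one class to them, and where a whole thing is asked for, a point or a joint stands for the part that bears it (a point fixed in the world has none). Each returns a list of dicts, best first, with "conf" (0 to 1); they miss things now and then, are a little off and sometimes report something else, mostly with a low value. They report only what shows in the picture. A call takes as long as a camera call.
- spotter.search_frame(thing, camera): "uv" ([column, row] in pixels, amid what is visible of it).
The state is a dict: "time_s": time; "joints": joint angles; "joint_velocities": joint speeds; "joint_efforts": joint torques, N m; "eef_pos": TCP position; "tool_rot": TCP orientation; "ft_force": force on the tool from outside, world axes, zero at the start; "ft_torque": the same for the moment, N m; "width": finger opening in mm; "grip_force": force on a finger pad.
Only numpy, scipy, OpenCV 4.12 (cv2) and the standard library are available. Lean on these libraries where they do the work, as an engineer would, in place of code of your own. Each camera call takes 0.05 s, during which the arm holds its last target. There are 200 camera calls.

TASK

Under the waste pipe stands a steel washer tin with a bow handle on the front of its lid: raise the lid until it stands nearly upright, then push the knob of the folding stay on the tin's side backwards past straight to its stop, so that the stay locks and the lid stays up unaided. Let go of everything, do not knock hard against the pipe and do not displace the jar, the tap insert, the plunger cup or the wrench.

Things in the scene. Friction and masses are not known exactly. Their poses are not given: they have to be found in the camera images.
- tin: Open-topped bright steel box, 120 deep (x) x 180 wide (y) x 76 mm high, fixed to the tile base and immovable. Origin: centre of its underside. x points from its front (handle side, towards the robot) to its back (hinge side), y to its left, z up; it may be turned up to 0.3 rad.
- hinge (a point): Middle of the lid's hinge line, on the tin's back top rim (60 mm behind the tin's centre, 78 mm up); the hinge axis is the tin's y.
- handle (a point): Middle of the lid's bow handle: round bar 10 mm thick, 80 mm long, along the tin's y, 36 mm clear in front of the lid's edge, held by an arm at each end. It is 158 mm from the hinge line (arc radius); shut, 80 mm above the tile and free above. Lid: steel plate 122 x 184 x 4 mm, about 0.3 kg with stay.
- lid (a joint): Lid angle in rad: 0 shut, growing as the front edge rises. The stay lets it go no farther than 1.36 (stay straight). The lid stands by itself, loosely, by friction when let go above about 1.15 with the stay unlocked; let go below that it may fall shut. Locked, it rests at about 1.34.
- knob (a point): Round knob at the stay's elbow, 16 mm diameter, 30 mm long, axis along the tin's y, on the tin's right (-y) side; this point, mid-knob, is 30 mm outside the side wall. The stay is two flat steel links of 62 mm, one hinged on the lid's edge, one on the tin at stay_foot. Lid shut: knob just in front of the tin. As the lid rises it swings up and back, 62 mm from stay_foot.
- stay_foot (a point): Point on the axis of the stay's lower pivot on the tin's right side, 25 mm in front of the tin's centre (tin x = -25 mm), 48 mm above the tile, level in y with the knob point; the centre of the knob's arc.
- stay (a joint): Unfolding of the stay's middle joint in rad: 0 folded (lid shut), 2.63 straight, 2.93 at its stop, 0.30 past straight: locked by the lid's weight. With the lid let go near upright it is short of straight: push the knob back and down (tin +x and -z, square to the links) through straight to the stop, a few newtons. At the stop the knob is 47 mm behind and 41 mm above stay_foot.
- pipe: Fixed white waste pipe, 40 mm diameter, level run reaching 240 mm each way along the tin's y, axis 335 mm up, 50 mm in +x of this origin (on the tile, within 25 mm of the tin's centre): almost over the hinge. Right end drops to the tile (upright leg), left end goes up. A vertical tool at the raised handle or locked knob hits it: lean its body to the tin's front, 20 to 50 degrees.
- jar: Loose glass jar, 60 mm diameter, 70 mm high, left of the tin. Origin: centre of its underside.
- tap_head: Loose brass tap insert, 34 mm diameter, 46 mm high, right of the tin. Origin: centre of its underside.
- plunger: Loose black rubber plunger cup, 120 mm diameter, 100 mm high, in the robot's right-hand part. Origin: centre of its underside.
- wrench: Loose grey pipe wrench, about 260 mm long, lying on the left. Origin: near its middle on the tile.

How it is judged (in metres and radians):
At the end, for the whole second after the job is handed in: The lid stands up at more than 1.25 rad (72 degrees) and still (under 0.05 rad/s), with the stay's middle joint pushed past straight (2.63) to its stop (2.93), at least to 2.80 rad (value of joint lid above 1.25 rad and value of joint stay above 2.8 rad and velocity of joint lid between -0.05 and 0.05 rad/s); the robot touches nothing.
It fails at once if the arm or gripper knocks the waste pipe with more than 15 N (contact force between pipe and the arm above 15 N or contact force between pipe and the fingers above 15 N).
It fails at once if a loose thing (jar, tap insert, plunger cup or wrench) is displaced by more than 40 mm (distance of any of jar, tap_head, plunger, wrench from where it was at the start of the episode above 0.04 m).
It also fails if it takes over 48 s, if anything falls off the work surface, if the arm or the gripper's body presses on something with over 40 N, if the wrist force passes 120 N, or if a joint passes its speed limit or range.

## Working session

There is one attempt and no reset: what is moved stays moved. The work goes in short steps, Python scripts to look and compute and a tool call to move; the robot and the scene stay as the last step left them, time stands still between calls to the robot, and variables do not carry over. Pictures are saved under pics/ and viewed, at most 10 in all, crops included, and the job is handed in when it is done.

Besides the shell and the picture viewer there is one more tool, called after ">>>" by a JSON object that holds its "name" and its "arguments", one argument or row to a line. jog_arm: Moves the arm, as the interface text tells. Its arguments: {"type":"object","properties":{"targets":{"type":"array"},"newtons":{"type":"number"}},"required":["targets"]}

```bash
mkdir -p pics; ls; python3 - <<'E'
from plant import readout, get_image, camera_params, r, spotter
import cv2,numpy as np
s=readout.state(); print(s['time_s'],s['eef_pos'],np.round(s['tool_rot'],3).tolist(),s['width'],r.grip_depth)
for c in ('scene','side'):
    im=get_image(c); cv2.imwrite(f'pics/{c}0.png',im[:,:,::-1])
    p=camera_params(c); print(c,{k:np.round(v,4).tolist() for k,v in p.items()})
    for t in ['tin','hinge','handle','knob','stay_foot','pipe','jar','tap_head','plunger','wrench']:
        print(t,[(np.round(d['uv'],1).tolist(),round(d['conf'],2)) for d in spotter.search_frame(t,c)][:2])
print(readout.state()['time_s'])
E
```

```text
pics
0.0 [ 176.48196255 -650.76929674  229.98177769] [[0.965, 0.262, -0.0], [0.262, -0.965, 0.002], [0.0, -0.002, -1.0]] 85.53082265976919 -18.700000000000003
scene {'fx': 471.9603, 'fy': 471.9603, 'cx': 323.3923, 'cy': 192.9553, 'dist_coeffs': [-0.0323, 0.0, 0.0, 0.0, 0.0], 'camera_from_world': [[0.7588, 0.6513, 0.0032, -405.2518], [-0.3763, 0.4344, 0.8183, 130.4955], [0.5316, -0.6222, 0.5748, -1745.601], [0.0, 0.0, 0.0, 1.0]]}
tin [([328.0, 231.0], 0.71), ([181.0, 266.7], 0.64)]
hinge [([326.4, 231.5], 0.7)]
handle [([323.2, 223.6], 0.62)]
knob [([282.6, 225.0], 0.66)]
stay_foot [([327.0, 232.0], 0.61)]
pipe [([324.9, 158.1], 0.72)]
jar [([380.1, 215.3], 0.64)]
tap_head []
plunger [([180.2, 265.7], 0.7), ([325.8, 232.8], 0.37)]
wrench []
side {'fx': 369.8206, 'fy': 369.8206, 'cx': 314.9599, 'cy': 199.6133, 'dist_coeffs': [-0.024, 0.0, 0.0, 0.0, 0.0], 'camera_from_world': [[-0.9353, -0.3536, -0.0103, 523.7557], [0.2496, -0.6803, 0.6892, -196.2075], [-0.2507, 0.642, 0.7245, -1008.4179], [0.0, 0.0, 0.0, 1.0]]}
tin [([303.4, 180.6], 0.63), ([304.9, 175.3], 0.4)]
hinge [([301.7, 180.0], 0.71)]
handle [([307.4, 175.7], 0.7)]
knob []
stay_foot [([302.4, 181.6], 0.63)]
pipe [([266.5, 221.7], 0.72), ([216.2, 97.3], 0.56)]
jar [([266.4, 219.7], 0.96)]
tap_head [([349.9, 160.7], 0.43), ([301.9, 180.9], 0.29)]
plunger [([399.6, 141.5], 0.86)]
wrench [([318.5, 367.9], 0.81)]
1.1
```

```bash
python3 - <<'E'
import cv2
a=cv2.imread('pics/scene0.png')[110:310,200:460]; cv2.imwrite('pics/sc_c.png',cv2.resize(a,None,fx=3,fy=3,interpolation=cv2.INTER_CUBIC))
a=cv2.imread('pics/side0.png')[80:280,190:450]; cv2.imwrite('pics/si_c.png',cv2.resize(a,None,fx=3,fy=3,interpolation=cv2.INTER_CUBIC))
E
```

```text
(no output)
```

View pics/sc_c.png

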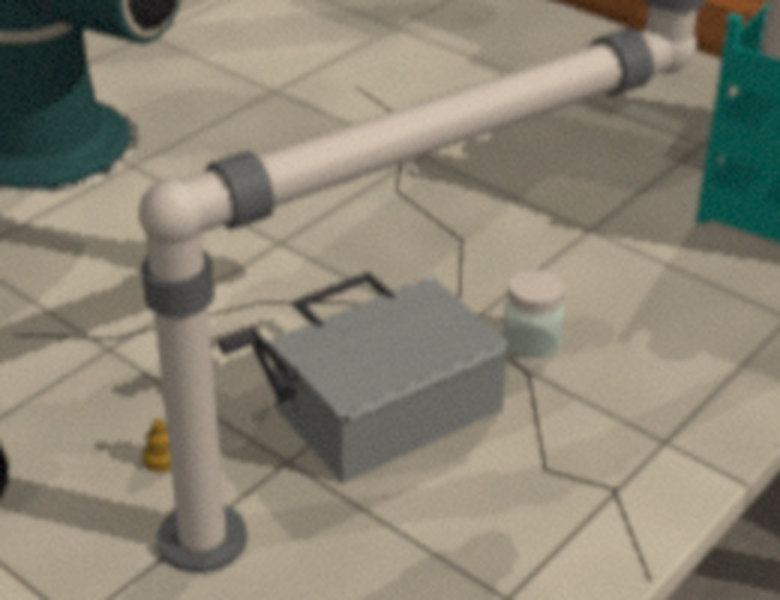

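View pics/si_c.png

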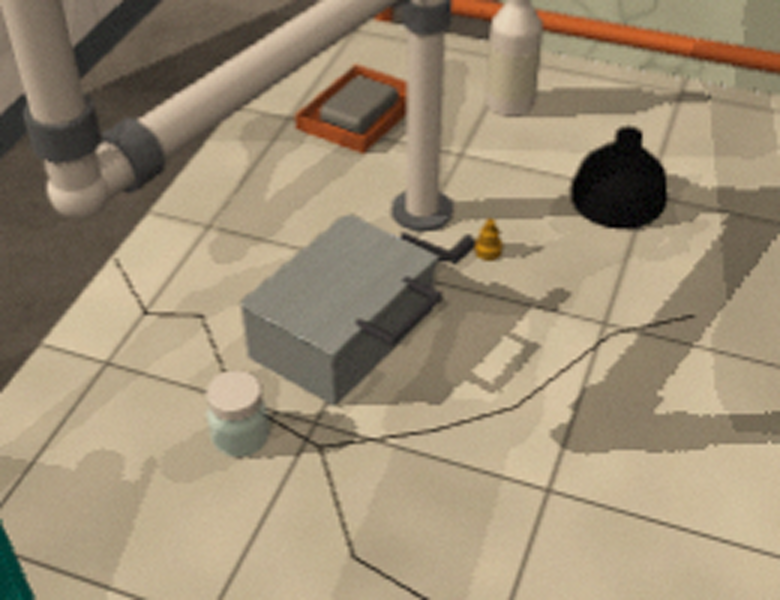

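The scene view shows the shut tin, with handle ends at crop (297,303) and (370,275), the knob at (238,340), and the pipe leg at right rear. The side view shows the handle at crop (390,340)-(438,297), the knob near (465,245), and the jar to the left. I'll fit the poses now.

```bash
cat > h.py <<'E'
import numpy as np,cv2
from scipy.optimize import least_squares
from scipy.spatial.transform import Rotation as R
from plant import readout,get_image,camera_params,r,spotter
def proj(p,X):
    X=np.atleast_2d(X); c=(p['camera_from_world']@np.c_[X,np.ones(len(X))].T)[:3].T
    c=c*[1,-1,-1]
    K=np.array([[p['fx'],0,p['cx']],[0,p['fy'],p['cy']],[0,0,1]])
    return cv2.projectPoints(c,np.zeros(3),np.zeros(3),K,np.array(p['dist_coeffs'],float))[0][:,0]
def tinw(q,P): return np.atleast_2d(P)@R.from_euler('z',q[2]).as_matrix().T+[q[0],q[1],0]
E
python3 - <<'E'
from h import *
P={c:camera_params(c) for c in('scene','side')}; O={'scene':(200,110),'side':(190,80)}
px=lambda c,u:np.array(u)/3+O[c]
obs=[('scene',(270,345),(-59,-92,80)),('scene',(432,282),(-59,92,80)),('scene',(505,347),(63,92,80)),('scene',(345,417),(63,-92,80)),('scene',(345,480),(60,-90,0)),
('side',(245,305),(63,92,80)),('side',(335,350),(-59,92,80)),('side',(440,262),(-59,-92,80)),('side',(350,215),(63,-92,80)),('side',(335,402),(-60,90,0)),('side',(248,352),(60,90,0)),
('scene',(297,304),(-98,-38,80)),('scene',(370,276),(-98,38,80)),('side',(390,340),(-98,38,80)),('side',(438,297),(-98,-38,80))]
f=lambda q:np.concatenate([proj(P[c],tinw(q,X))[0]-px(c,u) for c,u,X in obs])
s=least_squares(f,[600,0,0],x_scale=[100,100,.1],loss='soft_l1'); print('tin',s.x,np.round(f(s.x).reshape(-1,2),1).tolist())
q=s.x
po=[('scene',(173,212),(0,-240,335)),('scene',(685,45),(0,240,335)),('side',(76,190),(0,240,335)),('scene',(203,540),(0,-240,0)),('side',(423,212),(0,-240,0))]
g=lambda o:np.concatenate([proj(P[c],tinw([*o,q[2]],X))[0]-px(c,u) for c,u,X in po])
s=least_squares(g,q[:2]); print('pipe mid',s.x,'tin frame',(R.from_euler('z',-q[2]).as_matrix()@[*(s.x-q[:2]),0])[:2],np.round(g(s.x).reshape(-1,2),1).tolist())
for n,l in dict(knob=[('scene',(240,340)),('side',(460,248))],tap=[('scene',(157,448)),('side',(488,242))],jar=[('scene',(533,318)),('side',(237,415))],plunger=[('scene',np.array([-60,466])),('side',(620,190))]).items():
    h=lambda X:np.concatenate([proj(P[c],X)[0]-px(c,u) for c,u in l])
    s=least_squares(h,[600,0,50]); print(n,s.x,(R.from_euler('z',-q[2]).as_matrix()@(s.x-[q[0],q[1],0])),h(s.x).round(1))
E
```

```text
tin [ 6.36295247e+02 -9.76730181e+01 -2.87491025e-01] [[-1.1, -0.9], [-0.3, -1.2], [0.7, -0.8], [-2.8, 0.2], [-2.4, 0.6], [-2.9, -0.7], [-2.3, 1.2], [-1.7, -2.3], [-1.3, -0.9], [-0.6, 1.4], [-0.3, 1.5], [-0.4, -0.8], [-2.4, 0.1], [0.8, -0.3], [-0.7, 0.1]]
pipe mid [695.07795782 -96.18176839] tin frame [55.94732896 18.09771449] [[0.4, -0.2], [-4.6, 0.7], [-2.4, -0.5], [0.4, -0.7], [-1.9, -0.1]]
knob [ 532.7671478  -184.97414026   82.13235852] [ -74.52514929 -113.07323034   82.13235852] [-0.6 -0.2 -0.7  0.3]
tap [ 524.75913362 -285.9522159    13.20151591] [ -53.5724587  -212.17764402   13.20151591] [-0. -0. -0.  0.]
jar [681.09594242  74.83934787  29.88572994] [ -5.95338542 178.13527421  29.88572994] [-0.7 -0.1 -0.7  0.1]
plunger [ 399.04986133 -431.34498332   17.27872339] [-132.89670933 -387.24774774   17.27872339] [-0.2 -0.1 -0.3  0.1]
```

```bash
cat >> h.py <<'E'
q=np.array([636.3,-97.7,-.2875])
def lean(a):
    X,Y=tinw([0,0,q[2]],np.eye(3)[:2]); a=np.radians(a); z=np.sin(a)*X-np.cos(a)*np.array([0,0,1])
    return np.c_[Y,np.cross(z,Y),z]
def plan(pt,a,back=0,T0=None):
    """shift+turn to put TCP at tin point pt minus back*toolz, lean a"""
    s=readout.state(); p0,R0=T0 if T0 else (np.array(s['eef_pos']),np.array(s['tool_rot']))
    Rt=lean(a); p=tinw(q,pt)[0]-back*Rt[:,2]
    print('world',p.round(1),'row',(R0.T@(p-p0)).round(1).tolist(),np.degrees(R.from_matrix(R0.T@Rt).as_rotvec()).round(1).tolist())
    return p,Rt
def st():
    s=readout.state(); print(s['time_s'],'J',np.round(s['joints'],1),'tin',(R.from_euler('z',-q[2]).as_matrix()@(np.array(s['eef_pos'])-[q[0],q[1],0])).round(1),'lean',np.degrees(np.arccos(-s['tool_rot'][2][2])).round(1),'F',np.round(s['ft_force'],1),s['width'],s['grip_force'])
E
python3 -c "
from h import *
plan([-98,0,80],30,120)"
```

```text
world [484.8 -52.9 183.9] row [454.1, -497.1, 47.4] [-27.3, 15.3, -57.0]
```

>>> {"name": "jog_arm", "arguments": {
  "targets": [
    [[454,-497,47,-27.3,15.3,-57,1],[454,-497,47,-27.3,15.3,-57,1],[454,-497,47,-27.3,15.3,-57,1],[454,-497,47,-27.3,15.3,-57,1],[454,-497,47,-27.3,15.3,-57,1],[454,-497,47,-27.3,15.3,-57,1],[454,-497,47,-27.3,15.3,-57,1],[454,-497,47,-27.3,15.3,-57,1],[454,-497,47,-27.3,15.3,-57,1],[454,-497,47,-27.3,15.3,-57,1],[454,-497,47,-27.3,15.3,-57,1],[454,-497,47,-27.3,15.3,-57,1],[454,-497,47,-27.3,15.3,-57,1],[454,-497,47,-27.3,15.3,-57,1],[454,-497,47,-27.3,15.3,-57,1],[454,-497,47,-27.3,15.3,-57,1],[454,-497,47,-27.3,15.3,-57,1]]
  ]
}}

```text
time_s: 2.8
eef_pos: [484.3, -53.7, 184.1]
tool_rot: [[0.284, 0.831, 0.479], [0.959, -0.246, -0.141], [0.0, 0.499, -0.866]]
ft_force: [-0.7, -0.7, -0.7]
width: 85.3
grip_force: 0.0
```

```bash
python3 - <<'E'
from h import *
st(); p=camera_params('wrist'); im=get_image('wrist'); cv2.imwrite('pics/w1.png',im[:,:,::-1])
np.savez('pics/w1.npz',**{k:np.array(v) for k,v in p.items()})
for t in('handle','knob'): print(t,[(d['uv'],round(d['conf'],2)) for d in spotter.search_frame(t,'wrist')][:2])
for n,X in dict(L=(-98,40,80),R=(-98,-40,80),knob=(-76,-120,83),flR=(-59,-92,80),flL=(-59,92,80)).items(): print(n,proj(p,tinw(q,X)).round())
E
```

```text
2.8 J [ -5.3 -22.6 137.4  -9.4  36.   17.4] tin [-158.3   -0.9  184.1] lean 30.0 F [-0.7 -0.7 -0.7] 85.2716169842406 0.0
handle [([388.2, 177.4], 0.82), ([377.3, 173.4], 0.18)]
knob [([341.3, 309.5], 0.67), ([325.9, 332.2], 0.53)]
L [[318. 148.]]
R [[318. 238.]]
knob [[338. 308.]]
flR [[352. 278.]]
flL [[359.  81.]]
```

View pics/w1.png

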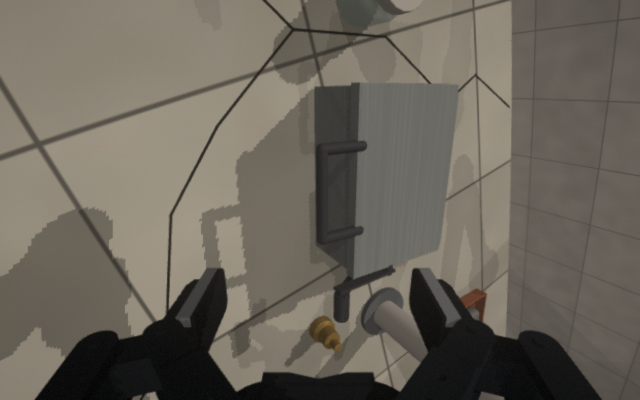

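The wrist view shows the handle bar at column 322, rows 149-241, about 3 mm from the prediction. I'll correct the fit and go in.

```bash
sed -i 's/^q=.*/q=np.array([638.3,-99.8,-.2875])/' h.py; python3 -c "
from h import *
plan([-98,0,80],30,35);plan([-98,0,80],30,-15)"
```

```text
world [527.5 -67.  110.3] row [0.7, 2.0, 86.6] [-0.0, 0.1, -0.2]
world [551.5 -74.1  67. ] row [0.7, 2.0, 136.6] [-0.0, 0.1, -0.2]
```

>>> {"name": "jog_arm", "arguments": {
  "targets": [
    [[1,2,30,0,0,0,0.38],[1,2,60,0,0,0,0.38],[1,2,80,0,0,0,0.38],[1,2,90,0,0,0,0.38],[1,2,100,0,0,0,0.38],[1,2,110,0,0,0,0.38],[1,2,120,0,0,0,0.38],[1,2,130,0,0,0,0.38],[1,2,137,0,0,0,0.38],[1,2,137,0,0,0,0.38],[1,2,137,0,0,0,0],[1,2,137,0,0,0,0],[1,2,137,0,0,0,0],[1,2,137,0,0,0,0],[1,2,137,0,0,0,0]]
  ],
  "newtons": 25
}}

```text
time_s: 4.45
eef_pos: [553.2, -71.8, 67.5]
tool_rot: [[0.283, 0.83, 0.481], [0.959, -0.245, -0.141], [0.001, 0.501, -0.865]]
ft_force: [3.3, -1.1, -1.7]
width: 8.7
grip_force: 25.6
```

```bash
cat > arc.py <<'E'
from h import *
import sys
# start pose: commanded TCP with bar (theta=t0) at depth D; rows relative to start, offset-corrected
t0,t1,a0,a1,n=map(float,sys.argv[1:6]); D=15
def pose(t,a):
    b=np.array([60-158*np.cos(t+.0127),0,78+158*np.sin(t+.0127)]); Rt=lean(a); return tinw(q,b)[0]+D*Rt[:,2],Rt
p0,R0=pose(t0,a0)
for k in range(1,int(n)+1):
    u=k/n; p,Rt=pose(t0+u*(t1-t0),a0+u*(a1-a0))
    print([*(R0.T@(p-p0)).round(0).tolist(),*np.degrees(R.from_matrix(R0.T@Rt).as_rotvec()).round(1).tolist(),0])
st()
E
python3 arc.py 0 .6 30 38 10
```

```text
[0.0, 5.0, -8.0, -0.8, 0.0, -0.0, 0]
[0.0, 11.0, -16.0, -1.6, -0.0, -0.0, 0]
[0.0, 17.0, -23.0, -2.4, 0.0, -0.0, 0]
[-0.0, 24.0, -30.0, -3.2, -0.0, -0.0, 0]
[0.0, 31.0, -37.0, -4.0, 0.0, -0.0, 0]
[-0.0, 38.0, -43.0, -4.8, -0.0, -0.0, 0]
[-0.0, 46.0, -48.0, -5.6, 0.0, -0.0, 0]
[-0.0, 54.0, -54.0, -6.4, 0.0, -0.0, 0]
[-0.0, 63.0, -58.0, -7.2, 0.0, -0.0, 0]
[-0.0, 71.0, -63.0, -8.0, 0.0, 0.0, 0]
4.45 J [ -7.1  -2.2 136.3 -16.2  16.7  23.7] tin [-89.5   2.7  67.5] lean 30.1 F [ 3.3 -1.1 -1.7] 8.740517653805457 25.594528019428253
```

```bash
python3 arc.py 0 .6 30 30 10
```

```text
[0.0, 5.0, -8.0, 0.0, 0.0, 0.0, 0]
[-0.0, 11.0, -16.0, 0.0, 0.0, 0.0, 0]
[0.0, 17.0, -23.0, 0.0, 0.0, 0.0, 0]
[-0.0, 23.0, -30.0, 0.0, 0.0, 0.0, 0]
[-0.0, 30.0, -37.0, 0.0, 0.0, 0.0, 0]
[-0.0, 37.0, -43.0, 0.0, 0.0, 0.0, 0]
[-0.0, 45.0, -48.0, 0.0, 0.0, 0.0, 0]
[-0.0, 53.0, -54.0, 0.0, 0.0, 0.0, 0]
[-0.0, 61.0, -58.0, 0.0, 0.0, 0.0, 0]
[-0.0, 69.0, -63.0, 0.0, 0.0, 0.0, 0]
4.45 J [ -7.1  -2.2 136.3 -16.2  16.7  23.7] tin [-89.5   2.7  67.5] lean 30.1 F [ 3.3 -1.1 -1.7] 8.740517653805457 25.594528019428253
```

>>> {"name": "jog_arm", "arguments": {
  "targets": [
    [[0,5,-8,0,0,0,0],[0,11,-16,0,0,0,0],[0,17,-23,0,0,0,0],[0,23,-30,0,0,0,0],[0,30,-37,0,0,0,0],[0,37,-43,0,0,0,0],[0,45,-48,0,0,0,0],[0,53,-54,0,0,0,0],[0,61,-58,0,0,0,0],[0,69,-63,0,0,0,0],[0,69,-63,0,0,0,0]]
  ]
}}

```text
time_s: 5.55
eef_pos: [578.5, -79.4, 155.9]
tool_rot: [[0.283, 0.832, 0.477], [0.959, -0.246, -0.14], [0.001, 0.497, -0.868]]
ft_force: [-7.5, 5.6, 4.3]
width: 8.5
grip_force: 25.8
```

```bash
python3 arc.py .6 1.28 30 42 12; python3 -c "
from h import *
cv2.imwrite('pics/s2.png',cv2.resize(get_image('side')[80:280,190:450,::-1],None,fx=2.5,fy=2.5))"
```

```text
[0.0, 8.0, -4.0, -1.0, 0.0, -0.0, 0]
[0.0, 17.0, -7.0, -2.0, 0.0, -0.0, 0]
[0.0, 26.0, -9.0, -3.0, 0.0, -0.0, 0]
[0.0, 35.0, -11.0, -4.0, 0.0, -0.0, 0]
[-0.0, 44.0, -13.0, -5.0, 0.0, -0.0, 0]
[-0.0, 53.0, -14.0, -6.0, 0.0, -0.0, 0]
[0.0, 62.0, -15.0, -7.0, 0.0, -0.0, 0]
[0.0, 72.0, -15.0, -8.0, 0.0, 0.0, 0]
[0.0, 81.0, -14.0, -9.0, -0.0, -0.0, 0]
[-0.0, 90.0, -14.0, -10.0, -0.0, -0.0, 0]
[0.0, 99.0, -12.0, -11.0, 0.0, -0.0, 0]
[0.0, 108.0, -10.0, -12.0, -0.0, 0.0, 0]
5.55 J [ -7.7  -7.4 129.5  -9.   28.7  15.5] tin [-63.1   2.6 155.9] lean 29.8 F [-7.5  5.6  4.3] 8.466102704841632 25.779041647911072
```

View pics/s2.png

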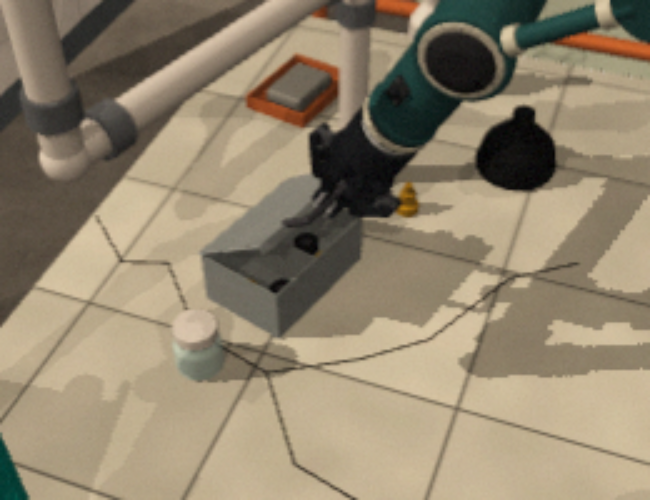

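The side view shows the lid rising, with the gripper holding the bow at about (320,205). I'll carry on up the arc.

>>> {"name": "jog_arm", "arguments": {
  "targets": [
    [[0,8,-4,-1,0,0,0],[0,17,-7,-2,0,0,0],[0,26,-9,-3,0,0,0],[0,35,-11,-4,0,0,0],[0,44,-13,-5,0,0,0],[0,53,-14,-6,0,0,0],[0,62,-15,-7,0,0,0],[0,72,-15,-8,0,0,0],[0,81,-14,-9,0,0,0],[0,90,-14,-10,0,0,0],[0,99,-12,-11,0,0,0],[0,108,-10,-12,0,0,0],[0,108,-10,-12,0,0,0]]
  ]
}}

```text
time_s: 6.9
eef_pos: [665.6, -105.1, 218.8]
tool_rot: [[0.282, 0.712, 0.643], [0.959, -0.21, -0.189], [0.001, 0.67, -0.742]]
ft_force: [1.2, 4.0, 0.1]
width: 8.9
grip_force: 26.3
```

```bash
python3 - <<'E'
from h import *
st()
b=get_image('scene')[90:290,190:450,::-1]
cv2.imwrite('pics/s3.png',cv2.resize(b,None,fx=3,fy=3))
s=readout.state();b=np.array(s['eef_pos'])-15*np.array(s['tool_rot'])[:,2]
b=R.from_euler('z',-q[2]).as_matrix()@(b-[q[0],q[1],0]);print('bar',b,'theta',np.arctan2(b[2]-78,60-b[0])-.0127,'rad',np.hypot(b[2]-78,60-b[0]))
E
```

```text
6.9 J [ -8.3  -5.2 125.3 -16.8  18.9  22. ] tin [ 27.7   2.7 218.8] lean 42.1 F [1.2 4.  0.1] 8.858496899015787 26.330173015594482
bar [ 17.30732068   2.66412103 229.88735327] theta 1.284085310206989 rad 157.77335944407
```

View pics/s3.png

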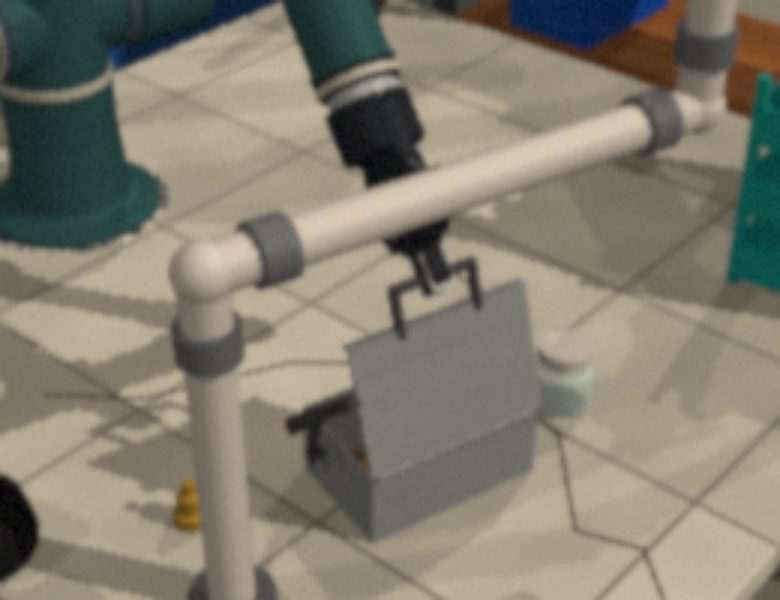

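>>> {"name": "jog_arm", "arguments": {
  "targets": [
    [[0,0,0,0,0,0,0.35],[0,0,0,0,0,0,0.35],[0,0,0,0,0,0,0.35],[0,0,0,0,0,0,0.35],[0,0,-6,0,0,0,0.35],[0,0,-16,0,0,0,0.35],[0,0,-35,0,0,0,0.35],[0,0,-60,0,0,0,0.35],[0,0,-90,0,0,0,0.35],[0,0,-110,0,0,0,0]]
  ]
}}

```text
time_s: 7.95
eef_pos: [593.0, -83.8, 302.7]
tool_rot: [[0.283, 0.711, 0.644], [0.959, -0.21, -0.189], [0.001, 0.671, -0.742]]
ft_force: [1.4, 0.3, 0.3]
width: 16.9
grip_force: 0.0
```

```bash
cat >> h.py <<'E'
F=np.array([-25,48.])
def knob(t):
    L=np.array([60-74.3*np.cos(t),78+74.3*np.sin(t)])-F; d=np.hypot(*L); u=L/d
    k=F+L/2+np.sqrt(62**2-d*d/4)*np.array([-u[1],u[0]]); return np.array([k[0],-118,k[1]])
E
python3 -c "
from h import *
st(); print(knob(1.2),knob(1.28)); plan(knob(1.28),35,80)"
```

```text
7.95 J [ -6.7 -19.4 127.2 -12.6  31.1  18.1] tin [-48.    2.5 302.7] lean 42.1 F [1.4 0.3 0.3] 16.879489919571533 0.0
[ -15.98286767 -118.          109.34078027] [  -7.06462946 -118.          107.3491574 ]
world [ 554.1 -197.9  172.9] row [-120.7, -90.8, 92.8] [7.1, -0.1, 0.0]
```

>>> {"name": "jog_arm", "arguments": {
  "targets": [
    [[-30,-23,20,1.8,0,0,0],[-60,-46,40,3.6,0,0,0],[-90,-69,60,5.3,0,0,0],[-121,-91,80,7.1,0,0,0],[-121,-91,93,7.1,0,0,0],[-121,-91,93,7.1,0,0,0]]
  ]
}}

```text
time_s: 8.55
eef_pos: [553.2, -199.3, 168.4]
tool_rot: [[0.285, 0.788, 0.546], [0.959, -0.235, -0.161], [0.001, 0.57, -0.822]]
ft_force: [-0.1, 0.9, -0.2]
width: -0.1
grip_force: 0.0
```

```bash
python3 - <<'E'
from h import *
st(); p=camera_params('wrist'); cv2.imwrite('pics/w4.png',get_image('wrist')[:,:,::-1])
print([(d['uv'],round(d['conf'],2)) for d in spotter.search_frame('knob','wrist')][:3])
for t in(1.15,1.2,1.24,1.28): print(t,proj(p,tinw(q,[knob(t)+[0,15,0],knob(t),knob(t)-[0,15,0]])).round().tolist(),'lid edge',proj(p,tinw(q,[[60-117*np.cos(t),-92,78+117*np.sin(t)]])).round().tolist())
E
```

```text
8.55 J [-25.2 -10.1 132.1  12.3  24.  -18.3] tin [ -53.4 -119.5  168.4] lean 34.7 F [-0.1  0.9 -0.2] -0.07136845896783112 0.0
[([319.9, 202.6], 0.85)]
1.15 [[308.0, 197.0], [308.0, 218.0], [308.0, 238.0]] lid edge [[434.0, 202.0]]
1.2 [[313.0, 196.0], [313.0, 216.0], [313.0, 236.0]] lid edge [[444.0, 201.0]]
1.24 [[318.0, 195.0], [318.0, 215.0], [318.0, 234.0]] lid edge [[451.0, 200.0]]
1.28 [[322.0, 193.0], [322.0, 213.0], [322.0, 232.0]] lid edge [[458.0, 200.0]]
```

View pics/w4.png

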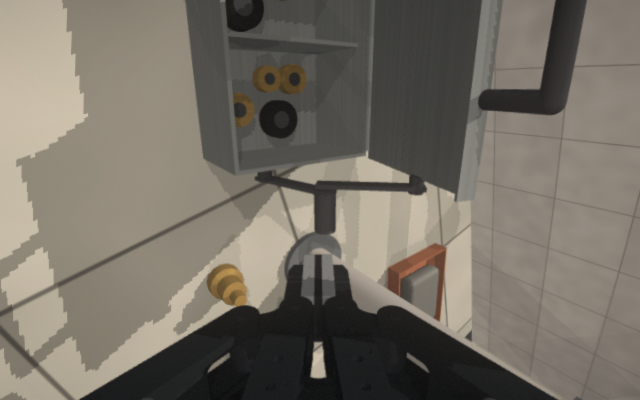

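The wrist view shows the knob at (325,190-232), as predicted for a lid angle of about 1.29, so the lid stands by itself. I'll compute the push.

```bash
python3 - <<'E'
from h import *
p0=np.array([553.2,-199.3,168.4]);R0=np.array(readout.state()['tool_rot'])
k=lambda ph,e=0:np.array([-25+62*np.cos(np.radians(ph))+e*np.sin(np.radians(ph)),-119,48+62*np.sin(np.radians(ph))-e*np.cos(np.radians(ph))])
z=lean(35)[:,2]
for ph,b,e in[(73,25,0),(73,12,0),(73,9,0),(70,8,0),(66,8,0),(62,8,0),(58,8,0),(54,8,0),(50,8,0),(46,8,0),(42,8,0),(41,8,3),(41,8,6)]:
    print(ph,(R0.T@(tinw(q,k(ph,e))[0]-b*z-p0)).round(1).tolist())
E
```

```text
73 [0.5, 3.1, 51.7]
73 [0.5, 3.1, 64.7]
73 [0.5, 3.1, 67.7]
70 [0.5, 5.1, 71.3]
66 [0.5, 7.4, 75.0]
62 [0.5, 9.5, 78.8]
58 [0.5, 11.4, 82.7]
54 [0.5, 12.9, 86.7]
50 [0.4, 14.2, 90.8]
46 [0.4, 15.2, 95.1]
42 [0.4, 15.9, 99.3]
41 [0.4, 16.3, 103.4]
41 [0.4, 16.6, 106.4]
```

```bash
python3 -c "
from h import *
get_image('side'); s=readout.state(); print(s['eef_pos']); st()"
```

```text
[ 554.93448497 -198.34352958  171.42784744]
8.7 J [-25.  -10.2 132.   12.2  24.  -18.3] tin [ -52.  -118.1  171.4] lean 35.0 F [-0.9  0.7  0. ] -0.20784400431900635 0.0
```

>>> {"name": "jog_arm", "arguments": {
  "targets": [
    [[0,0,30,0,0,0,0],[0,0,53,0,0,0,0],[0,0,66,0,0,0,0],[0,1,70,0,0,0,0],[0,2,73,0,0,0,0],[0,4.5,77,0,0,0,0],[0,6.5,80.5,0,0,0,0],[0,8.5,84.5,0,0,0,0],[0,10,88.5,0,0,0,0],[0,11,92.5,0,0,0,0],[0,12,97,0,0,0,0],[0,13,101,0,0,0,0],[0,13,101,0,0,0,0],[0,13,101,0,0,0,0]]
  ]
}}

```text
time_s: 10.1
eef_pos: [618.0, -217.5, 97.2]
tool_rot: [[0.282, 0.787, 0.548], [0.959, -0.232, -0.16], [0.001, 0.571, -0.821]]
ft_force: [-46.0, 10.0, 45.9]
width: 0.3
grip_force: 32.6
```

```bash
python3 - <<'E'
from h import *
st(); cv2.imwrite('pics/w5.png',get_image('wrist')[:,:,::-1])
E
```

```text
10.1 J [-23.9   4.1 127.9  18.1  14.1 -23.7] tin [  13.9 -118.6   97.2] lean 34.8 F [-46.   10.   45.9] 0.31268468955476875 32.60662078857422
```

View pics/w5.png

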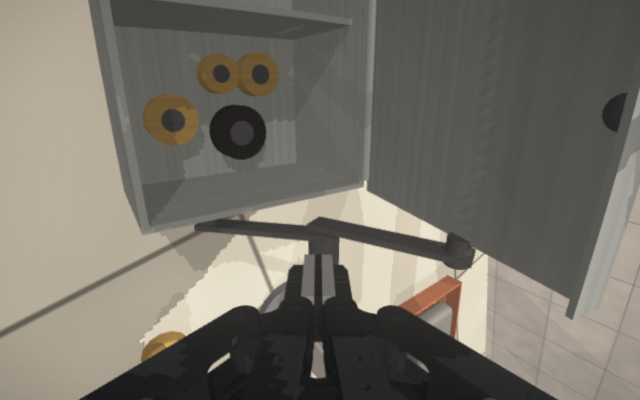

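The force has risen sharply, so the knob is at its stop. The links are bent the other way in the view, with the elbow near (322,235). I'll back off and verify.

>>> {"name": "jog_arm", "arguments": {
  "targets": [
    [[0,0,-4,0,0,0,0],[0,0,-10,0,0,0,0],[0,0,-25,0,0,0,0],[0,0,-50,0,0,0,0],[0,0,-80,0,0,0,0],[0,0,-100,0,0,0,0],[0,0,-100,0,0,0,0],[0,0,-100,0,0,0,0]]
  ]
}}

```text
time_s: 10.95
eef_pos: [565.4, -201.9, 176.7]
tool_rot: [[0.283, 0.786, 0.549], [0.959, -0.232, -0.162], [0.001, 0.573, -0.82]]
ft_force: [0.1, -0.2, -0.7]
width: 0.1
grip_force: 0.0
```

```bash
python3 - <<'E'
from h import *
st(); p=camera_params('wrist'); cv2.imwrite('pics/w6.png',get_image('wrist')[:,:,::-1])
for ph in(41,44,50,56): print(ph,proj(p,tinw(q,[-25+62*np.cos(np.radians(ph)),-118,48+62*np.sin(np.radians(ph))])).round())
t=1.34;print('foot',proj(p,tinw(q,[-25,-100,48])),'L',proj(p,tinw(q,[60-74.3*np.cos(t),-100,78+74.3*np.sin(t)])),'lid edge',[proj(p,tinw(q,[60-117*np.cos(t),-92,78+117*np.sin(t)])).round() for t in(1.28,1.34)])
E
```

```text
10.95 J [-24.8  -9.2 130.5  11.7  24.5 -17.5] tin [ -40.9 -118.6  176.7] lean 34.9 F [ 0.1 -0.2 -0.7] 0.1034266482560772 0.0
41 [[319. 200.]]
44 [[318. 202.]]
50 [[317. 204.]]
56 [[314. 207.]]
foot [[243.14473821 176.89652859]] L [[396.05812495 193.17505521]] lid edge [array([[431., 202.]]), array([[441., 200.]])]
```

View pics/w6.png

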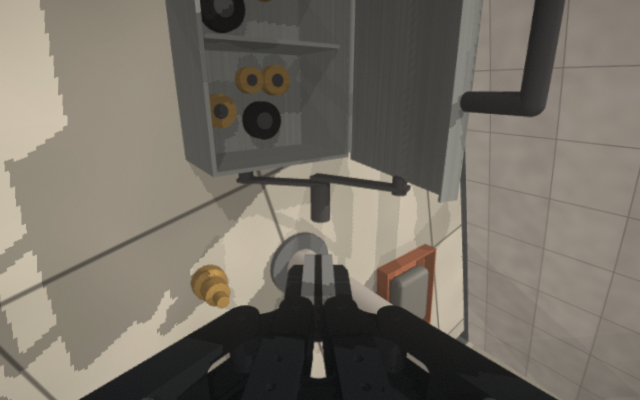

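```bash
python3 - <<'E'
from h import *
p=camera_params('scene'); cv2.imwrite('pics/s7.png',cv2.resize(get_image('scene')[185:285,250:380,::-1],None,fx=6,fy=6,interpolation=cv2.INTER_CUBIC))
f=lambda X:((proj(p,tinw(q,X))[0]-[250,185])*6).round()
for ph in(41,53,62): print(ph,[f([-25+62*np.cos(np.radians(ph)),y,48+62*np.sin(np.radians(ph))]) for y in(-105,-133)])
print('foot',f([-25,-100,48]),'L',f([60-74.3*np.cos(1.34),-100,78+74.3*np.sin(1.34)]),'corner',f([63,-90,76]), f([60,-90,0]))
E
```

```text
41 [array([298., 332.]), array([242., 355.])]
53 [array([286., 304.]), array([230., 327.])]
62 [array([277., 285.]), array([220., 307.])]
foot [258. 339.] L [330. 243.] corner [378. 395.] [376. 518.]
```

View pics/s7.png

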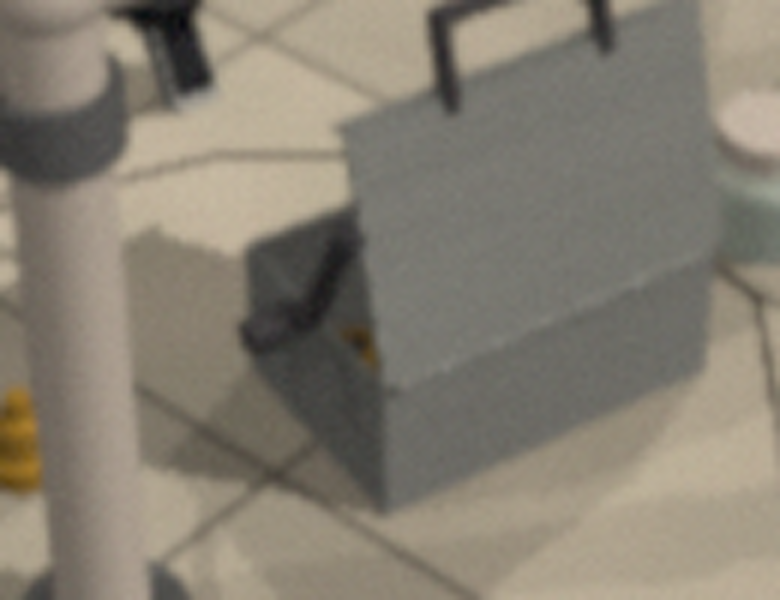

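```bash
python3 -c "
from h import *
st(); print(r.close_job()); st()"
```

```text
11.05 J [-24.8  -9.1 130.6  11.7  24.5 -17.5] tin [ -41.5 -118.5  175.1] lean 34.8 F [ 0.3  0.1 -0. ] 0.12756118540811673 0.0
the job is handed in; nothing more can be done
None
the job is handed in; nothing more can be done
```

The lid stands up unaided at about 1.34 rad, the knob was pushed back until it hit a hard stop (about 65 N), and the arm is clear of everything; the job was handed in at 11 s, but `close_job()` gave no verdict and the last pictures show the stay past straight only to within about 3 degrees.

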